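# Switch a pull-to-unlock selector valve to the beaker

## Robot

A 6-joint arm with a two-finger parallel gripper is mounted at the origin on a cart in front of the work surface, level with it; the furniture and walls round the work are solid. World frame = base frame: x ahead of the robot, y to its left, z up, the work surface at z = 0. Lengths are in mm, angles in degrees, forces in N, time in s.
With the tool pointing down it reaches from about 300 to 850 mm from the base axis. Payload 4.2 kg.
Tool frame: the origin (TCP) lies midway between the tips of the shut fingers; the grasp point (between the pads) lies env.hold_point_z behind it (env.hold_point_z is the distance from the TCP to the grasp point, in mm); z points along the fingers, y is the line along which they close (so a half turn about z gives the same grasp; the last joint's range is limited). The gripper opens to 91 mm and grips with 3 to 60 N. Pads are 32 mm wide; open, the fingers measure 118 mm over their backs; the gripper's body (76 mm by 178 mm) begins 60 mm behind the grasp point.
Start: joints at [-70.76, 18.312, 89.639, -0, 72.044, -1.146], TCP at [200.3, -539.002, 213.976] pointing down, gripper open.
Joint ranges: [-177.97, 177.97], [-48.28, 115.42], [12.27, 149.76], [-77.06, 257.06], [2.81, 150.46], [-146.56, 146.56]. Speed limits (degrees/s): [147.25, 147.25, 180, 180, 180, 180].

## Interface

Orientations are given as [roll, pitch, yaw] about the fixed x, y, z axes, in that order (R = Rz(yaw) Ry(pitch) Rx(roll)).
In Python, from workcell import env, viewer, spotter gives the robot as it stands.
- The arm moves only by the tool apply_moves, never from a script. Its arguments are lists of equal length, an entry for each row: "delta_pos": the shift along the world's x, y, z normalised to -1 to 1, where 1 is 120 mm, a list of three; "rot": the turn, a rotation vector about the world's x, y, z normalised to -1 to 1, where 1 is 1.5 rad, a list of three; "hand": the opening, from 0 (shut) to 1 (fully open). A call has 1 to 10 rows; each row is the pose to reach, as a shift and turn from the pose commanded when the call began; what a row does not reach only later rows make up. A row lasts 1/12 s, in which the tool goes at most 41.7 mm and 7.16 degrees, less where a joint would pass 70% of its speed; a pose out of reach is approached as far as the arm can. A call with a number of a shift or a turn outside -1 to 1 is refused whole. A call with a gripper value outside its range is refused whole. The fingers move at their own pace and stop on an object; "newtons" is the grip in N (left out, the last holds). Time passes only in rows, so rows that repeat a pose let the fingers close. It gives the time, the measured TCP pose, the force, the opening and the grip force at its end, in the units of the state.
- env.state(): the state, without advancing time (a new reading comes with each control period).
- viewer.grab_frame(name): name is "scene" or "top" or "wrist"; returns a dict with "pixels" (400x640x3 uint8, red, green, blue), "camera_matrix" (3x3 intrinsics, pixels), "k1" (the pictures are not rectified: a ray, as slopes to the right and down, at radius r is drawn at 1 + k1 r^2 times it, then the intrinsics apply), "R" (3x3) and "t" (3): a world point X has camera coordinates R X + t; the wrist camera has in their place "mount" (4x4, takes a point from camera to tool coordinates, whose origin is the TCP and whose axes are the flange's). Camera axes: x right, y down, z forward; pixel columns grow to the right and rows downward; lengths in mm; the calibration is good to about 2 mm. A picture is of the moment at which its call begins: read the wrist's pose just before it. There is no depth.
- env.job_done(): hands the job in; it is judged then, once.
Trained networks look in a picture, given as the dict that the camera call returned (one of the last four; its "shot" number tells which), for a name from the list of things; names that differ only in an ending like _2 or _b are one class to them, and where a whole thing is asked for, a point or a joint stands for the part that bears it (a point fixed in the world has none). Each returns a list of dicts, best first, with "score" (0 to 1); they miss things now and then, are a little off and sometimes report something else, mostly with a low value. They report only what shows in the picture. A call takes as long as a camera call. They do not tell look-alikes from the thing itself.
- spotter.trace(picture, query): "mask" (400x640 bool, what is visible of it) and "box" ([centre column, centre row, width, height] in pixels, round what is visible of it).
- spotter.landmark_of(picture, query): "position" ([column, row] in pixels: a listed point, or the origin of a listed thing).
The state is a dict: "time_s": time; "qpos": joint angles; "qvel": joint speeds; "effort": joint torques, N m; "ee_pos": TCP position; "ee_rot": TCP orientation; "force": force on the tool from outside, world axes, zero at the start; "torque": the same for the moment, N m; "gripper_width": finger opening in mm; "gripper_force": force on a finger pad.
Only numpy, scipy, OpenCV 4.12 (cv2) and the standard library are available. Lean on these libraries where they do the work, as an engineer would, in place of code of your own. Each camera call takes 0.05 s, during which the arm holds its last target. There are 200 camera calls.

## Task

The selector valve is locked in its closed position. Pull its knob straight up to unlock it, turn it until the pointed nose points at the open beaker, then push the knob down fully home so that it locks there, and let go. Leave the vessels standing on their pads and do not knock the tally counter away.

Things in the scene. Friction and masses are not known exactly. Their poses are not given: they have to be found in the camera images.
- selector: Selector valve fixed to the bench: white round housing 92 mm across (foot 116), flat top 56 mm high. Four flat arms lie on the bench and end in round vessel pads (78 mm across, 6 mm thick), centres 150 mm from the axis at -1.2, -0.6, 0.6, 1.2 rad about z from its x axis; hose barbs 30 mm high reach 75 mm out. No pad at 0 rad (closed). Origin: on the knob's axis at bench height; z up.
- knob_pull (a joint): Lift of the knob, straight up, m: 0 = home (locked), 0.014 = up at its stop. About 3 N moves it either way; it stays where left (no spring). Its lug sits between 10 mm teeth on the housing: below about 0.009 it cannot turn more than 0.1 rad, above that it turns freely. Pushed down right over a tooth it stops 7 mm up; pushed further off centre it slides into the gap.
- knob_turn (a joint): Turn of the knob, rad: direction of its nose from the selector's x axis, positive counter-clockwise seen from above, range -1.5 to 1.5. Starts near 0 (closed). It locks, with about 0.1 rad play either way, at 0 and at the four pad directions -1.2, -0.6, 0.6, 1.2. Friction about 0.04 N m; it stays where left.
- knob_grip (a point): Point on the axis in the knob's grip bar, 15 mm below the bar's top, 19 mm above the disc; 96 mm over the bench when home. Black knob: disc 54 mm across, 8 mm thick, with a pointed nose reaching 42 mm from the axis; on it an upright bar 44 mm long, 12 mm thick, 34 mm high, a short white line on its top in the nose's half. The point's x axis lies along the bar to the nose, z up.
- knob_aim (a point): Imaginary point 150 mm from the knob's axis in the direction of its nose, at the height of the disc's underside (69 mm over the bench when home): it lies over the centre of the pad at which the nose points.
- beaker: Open, empty clear glass beaker, 46 mm across and 59 mm high, loose on one of the four pads; the vessel to be selected. Origin: centre of its underside.
- petri_1: Flat round covered petri dish, 61 mm across and 15 mm high, loose on another pad. Origin: centre of its underside.
- sample_jar: Wide squat jar with a screw lid, 68 mm across and 88 mm high, loose on another pad. Origin: centre of its underside.
- amber_bottle: Brown glass bottle with a screw cap, 52 mm across and 98 mm high, loose on another pad. Origin: centre of its underside.
- tally_counter: Small round hand tally counter, 63x62 mm and 26 mm high, loose on the bench beyond the housing in the gap between the two middle pads. Origin: centre of its underside.
Things that resemble listed ones, but are neither listed nor needed, are in the scene too. Leave any turquoise look-alike of the sample_jar alone. There is more than one size of the beaker; the job needs the larger.

How it is judged (in metres and radians):
On the way, in this order (a step that is already met when the one before it is completed fails the run):
1. the knob is pulled up at least 9 mm, which unlocks it (value of joint knob_pull above 0.009 m), for 0.1 s.
2. the raised knob is turned until its nose points at the beaker (knob_aim within 30 mm of the beaker's centre, seen from above) (horizontal distance between knob_aim and beaker below 0.03 m and value of joint knob_pull above 0.006 m), for 0.1 s.
At the end, for the whole second after the job is handed in: The knob is pushed home (lift under 3 mm) with its nose pointing at the beaker (knob_aim within 30 mm of the beaker's centre, seen from above); all four vessels stand upright (within 0.2 rad) within 20 mm of where they stood, and the tally counter is within 40 mm of where it lay (horizontal distance between knob_aim and beaker below 0.03 m and value of joint knob_pull below 0.003 m and angle between each of beaker, petri_1, sample_jar, amber_bottle's own z axis and vertical below 0.2 rad and distance of each of beaker, petri_1, sample_jar, amber_bottle from where it was at the start of the episode below 0.02 m and distance of tally_counter from where it was at the start of the episode below 0.04 m); the robot touches nothing.
It fails at once if the beaker is tipped over (more than 0.5 rad) (angle between beaker's own z axis and vertical above 0.5 rad).
It fails at once if the petri dish is tipped over (more than 0.5 rad) (angle between petri_1's own z axis and vertical above 0.5 rad).
It fails at once if the jar is tipped over (more than 0.5 rad) (angle between sample_jar's own z axis and vertical above 0.5 rad).
It fails at once if the amber bottle is tipped over (more than 0.5 rad) (angle between amber_bottle's own z axis and vertical above 0.5 rad).
It also fails if it takes over 32 s, if anything falls off the work surface, if the arm or the gripper's body presses on something with over 40 N, if the wrist force passes 120 N, or if a joint passes its speed limit or range.

## Working session

There is one attempt and no reset: what is moved stays moved. The work goes in short steps, Python scripts to look and compute and a tool call to move; the robot and the scene stay as the last step left them, time stands still between calls to the robot, and variables do not carry over. Pictures are saved under pics/ and viewed, at most 10 in all, crops included, and the job is handed in when it is done.

Besides the shell and the picture viewer there is one more tool, called after "Call:" as name(argument=value, ...) on one line, values as JSON. apply_moves: Moves the arm, as the interface text tells. Its arguments: {"type":"object","properties":{"delta_pos":{"type":"array"},"rot":{"type":"array"},"hand":{"type":"array"},"newtons":{"type":"number"}},"required":["delta_pos","rot","hand"]}

```bash
mkdir -p pics; cat > h.py <<'E'
import numpy as np, cv2
from workcell import env, viewer, spotter
def ray(f,p):
    K=np.array(f["camera_matrix"]);k=f["k1"]
    d=np.array([(p[0]-K[0,2])/K[0,0],(p[1]-K[1,2])/K[1,1]]);u=d.copy()
    for _ in range(20): u=d/(1+k*(u@u))
    return np.array([u[0],u[1],1.])
def at(f,p,z):
    R=np.array(f["R"]);t=np.array(f["t"]).ravel();c=-R.T@t;r=R.T@ray(f,p)
    return c+r*(z-c[2])/r[2]
def proj(f,X):
    K=np.array(f["camera_matrix"]);x=np.array(f["R"])@X+np.array(f["t"]).ravel();u=x[:2]/x[2];u=u*(1+f["k1"]*(u@u))
    return u*[K[0,0],K[1,1]]+K[:2,2]
def save(f,n): cv2.imwrite("pics/"+n,cv2.cvtColor(f["pixels"],cv2.COLOR_RGB2BGR))
E
python3 - <<'E'
from h import *
print(env.hold_point_z, env.state())
hs=dict(selector=0,knob_grip=96,knob_aim=69,beaker=6,petri_1=6,sample_jar=6,amber_bottle=6,tally_counter=0)
for n in("top","scene"):
    f=viewer.grab_frame(n);save(f,n+".png")
    for q,z in hs.items():
        for d in spotter.landmark_of(f,q)[:3]: print(n,q,round(d["score"],2),np.round(d["position"]),np.round(at(f,d["position"],z)))
E
```

```text
18.8 {'time_s': 0.0, 'qpos': array([-7.07594355e+01,  1.83504922e+01,  8.97069012e+01, -5.27218121e-04,
        7.20426212e+01, -1.14659307e+00]), 'qvel': array([ 0.07328108, -0.00944648,  0.07408352, -0.06104339, -0.06604235,
        0.02501063]), 'effort': array([-2.36419393e-03, -4.12473750e+01, -2.31973851e+01,  7.23420689e-02,
        4.55966697e-02, -1.54992058e-04]), 'ee_pos': array([ 200.13326556, -538.50829067,  213.12843524]), 'ee_rot': array([-1.79899995e+02, -1.50019129e-03,  2.03873193e+01]), 'force': array([ 0.64835827,  0.54014539, -0.79282233]), 'torque': array([ 0.05525056, -0.0018452 ,  0.00864832]), 'gripper_force': 0.0, 'gripper_width': 91.63761095427476}
top selector 0.67 [338. 218.] [ 513. -112.    0.]
top knob_grip 0.61 [344. 215.] [ 510. -118.   96.]
top beaker 0.66 [358. 170.] [ 660. -169.    6.]
top beaker 0.55 [400. 154.] [ 713. -297.    6.]
top petri_1 0.58 [297. 186.] [605.  11.   6.]
top sample_jar 0.96 [287. 212.] [526.  39.   6.]
top sample_jar 0.9 [288. 252.] [414.  32.   6.]
top amber_bottle 0.87 [380. 187.] [ 609. -235.    6.]
top tally_counter 0.65 [321. 161.] [685. -58.   0.]
scene selector 0.76 [319. 247.] [ 518. -108.    0.]
scene knob_grip 0.77 [321. 224.] [ 520. -115.   96.]
scene knob_grip 0.22 [380. 262.] [ 559. -277.   96.]
scene knob_aim 0.45 [378. 261.] [ 571. -259.   69.]
scene beaker 0.8 [375. 229.] [ 665. -153.    6.]
scene beaker 0.78 [429. 253.] [ 718. -289.    6.]
scene beaker 0.69 [350. 207.] [661. -55.   6.]
scene petri_1 0.63 [318. 204.] [600.   7.   6.]
scene sample_jar 0.84 [290. 208.] [530.  39.   6.]
scene sample_jar 0.81 [250. 234.] [401.  30.   6.]
scene amber_bottle 0.86 [382. 261.] [ 611. -235.    6.]
scene tally_counter 0.78 [352. 206.] [672. -50.   0.]
```

View pics/top.png

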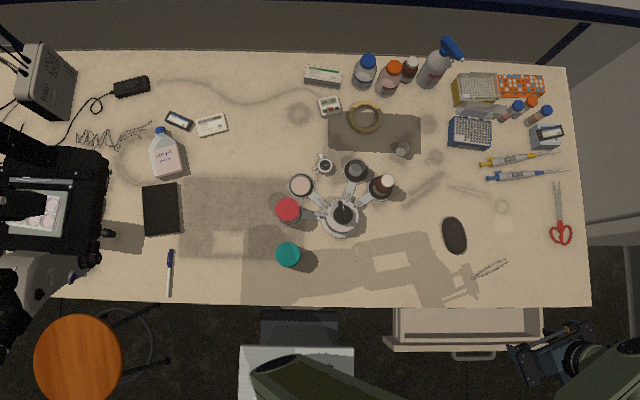

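View pics/scene.png

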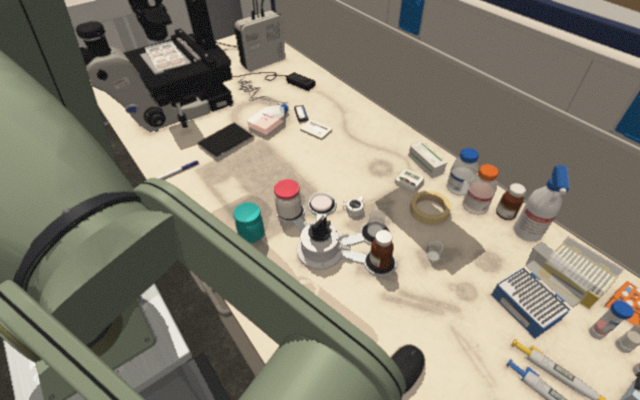

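The top view shows the selector at about (338,218), the red-lidded jar at (288,210), the petri dish at (301,185), the large beaker at (355,170) and the amber bottle at (381,187). Relative to the selector these fit ψ≈17°, with the beaker on the -0.6 rad pad. The small beaker at (401,150) and the turquoise jar are decoys. I'm moving above the knob.

Call:
apply_moves(delta_pos=[[0.65,0.89,0],[0.65,0.89,0],[0.65,0.89,0],[0.65,0.89,0]], rot=[[0,0,0],[0,0,0],[0,0,0],[0,0,0]], hand=[1,1,1,1])

```text
time_s: 1.23
ee_pos: [280.5, -427.6, 214.1]
ee_rot: [-179.9, -0.1, 20.6]
force: [0.3, -0.1, 0.5]
gripper_width: 91.2
gripper_force: 0.0
```

Call:
apply_moves(delta_pos=[[0.65,0.89,0],[0.65,0.89,0],[0.65,0.89,0],[0.65,0.89,0]], rot=[[0,0,0],[0,0,0],[0,0,0],[0,0,0]], hand=[1,1,1,1])

```text
time_s: 1.57
ee_pos: [358.7, -321.4, 214.2]
ee_rot: [-179.9, -0.1, 20.6]
force: [0.6, -0.5, -0.2]
gripper_width: 91.5
gripper_force: 0.0
```

Call:
apply_moves(delta_pos=[[0.65,0.89,0],[0.65,0.89,0],[0.65,0.89,0],[0.65,0.89,0]], rot=[[0,0,0],[0,0,0],[0,0,0],[0,0,0]], hand=[1,1,1,1])

```text
time_s: 1.9
ee_pos: [437.1, -215.1, 214.2]
ee_rot: [-180.0, -0.1, 20.6]
force: [0.2, 0.5, -0.1]
gripper_width: 91.4
gripper_force: 0.0
```

Call:
apply_moves(delta_pos=[[0.65,0.89,0],[0.65,0.89,0],[0.65,0.89,0],[0.65,0.89,0],[0.65,0.89,0],[0.65,0.89,0]], rot=[[0,0,0],[0,0,0],[0,0,0],[0,0,0],[0,0,0],[0,0,0]], hand=[1,1,1,1,1,1])

```text
time_s: 2.4
ee_pos: [511.9, -112.7, 213.7]
ee_rot: [180.0, 0.1, 20.4]
force: [-0.8, 0.7, -0.2]
gripper_width: 91.1
gripper_force: 0.0
```

```bash
cat >> h.py <<'E'
from scipy.spatial.transform import Rotation as Ro
def wrist():
    s=env.state();f=viewer.grab_frame("wrist")
    T=np.eye(4);T[:3,:3]=Ro.from_euler("xyz",s["ee_rot"],degrees=True).as_matrix();T[:3,3]=s["ee_pos"]
    C=np.linalg.inv(T@np.array(f["mount"]));f["R"]=C[:3,:3];f["t"]=C[:3,3];return s,f
E
python3 - <<'E'
from h import *
s,f=wrist();save(f,"w1.png");print(s["time_s"],s["ee_pos"],s["ee_rot"],s["qpos"],f["mount"])
for q,z in dict(selector=0,knob_grip=96,knob_aim=69,beaker=6,petri_1=6,sample_jar=6,amber_bottle=6,tally_counter=0).items():
    for d in spotter.landmark_of(f,q)[:2]: print(q,round(d["score"],2),np.round(d["position"]),np.round(at(f,d["position"],z)))
E
```

```text
2.4 [ 511.89294131 -112.72691386  213.71869531] [1.79962528e+02 8.22571747e-02 2.04304369e+01] [-1.36269871e+01  1.37669011e+01  9.61457842e+01 -8.19893008e-02
  7.01344965e+01  5.59704418e+01] [[-1.23687175e-03 -9.61671435e-01 -2.74201608e-01  7.63597653e+01]
 [ 9.99998765e-01 -1.45530499e-03  5.93194978e-04  4.66877440e-01]
 [-9.69505635e-04 -2.74200536e-01  9.61672047e-01 -1.70767479e+02]
 [ 0.00000000e+00  0.00000000e+00  0.00000000e+00  1.00000000e+00]]
selector 0.56 [319. 176.] [ 511. -114.    0.]
knob_grip 0.87 [321. 196.] [ 510. -117.   96.]
knob_grip 0.47 [322. 175.] [ 532. -110.   96.]
beaker 0.81 [392.  83.] [ 658. -159.    6.]
beaker 0.58 [507.  78.] [ 719. -297.    6.]
petri_1 0.71 [260.  76.] [607.   1.   6.]
sample_jar 0.95 [219. 131.] [523.  32.   6.]
sample_jar 0.84 [203. 212.] [406.  25.   6.]
amber_bottle 0.9 [430. 142.] [ 608. -238.    6.]
tally_counter 0.57 [319.  44.] [669. -56.   0.]
```

View pics/w1.png

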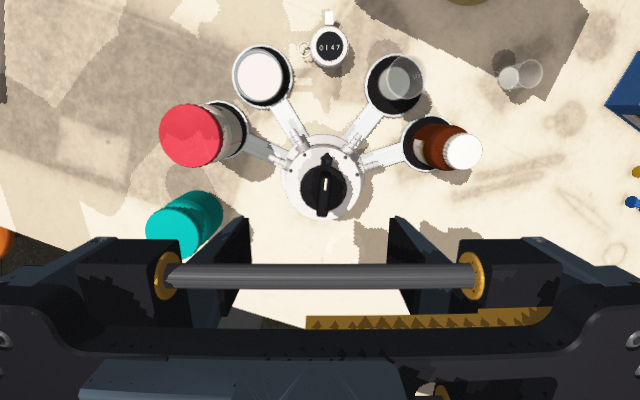

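The wrist view shows the knob at about (322,190), with its white line at (325,183) and its nose toward (325,160). The beaker is on the first pad to the right, at (400,78). Next I measure the bar direction and fit the axis.

```bash
python3 - <<'E'
from h import *
from scipy.optimize import least_squares
s,f=wrist()
m=spotter.trace(f,"knob_grip")
for d in m[:2]: print(d["score"],d["box"])
for p in [(321,214),(325,179),(326,157)]: print(p,np.round(at(f,p,111)),np.round(at(f,p,73)))
P=[(526,37,1.2),(604,6,.6),(661,-160,-.6),(609,-236,-1.2)]
r=least_squares(lambda v:np.ravel([[v[0]+150*np.cos(v[2]+a)-x,v[1]+150*np.sin(v[2]+a)-y] for x,y,a in P]),[512,-115,.3])
print(r.x,np.degrees(r.x[2]),np.round(r.fun))
c=f["pixels"][140:230,270:375];cv2.imwrite("pics/c1.png",cv2.resize(c[:,:,::-1],None,fx=6,fy=6,interpolation=cv2.INTER_CUBIC))
ps,zs=r.x[2],0
for x,y in [(512,-115),r.x[:2],(510,-117)]: print(proj(f,np.array([x,y,111.])),proj(f,np.array([x,y,56.])))
E
```

```text
0.86 [323.5, 185.4, 46.2, 63.5]
(321, 214) [ 496. -122.  111.] [ 483. -127.   73.]
(325, 179) [ 532. -113.  111.] [ 524. -116.   73.]
(326, 157) [ 552. -106.  111.] [ 548. -108.   73.]
[ 5.15090451e+02 -1.15177325e+02  3.07096940e-01] 17.595358573109063 [-1. -2.  3. -3. -2.  2.  0.  4.]
[320.53209146 197.47557469] [320.20079622 185.08775876]
[321.75654626 194.7812809 ] [321.2319299  182.78908422]
[321.68918289 199.90109068] [321.17757439 187.15919281]
```

View pics/c1.png

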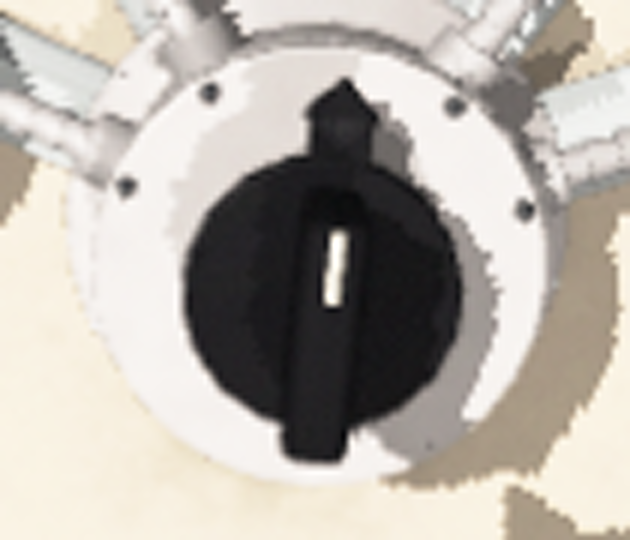

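Call:
apply_moves(delta_pos=[[0,-0.05,-0.3],[0,-0.05,-0.6],[0,-0.05,-0.6],[0,-0.05,-0.6]], rot=[[0,0,-0.063],[0,0,-0.063],[0,0,-0.063],[0,0,-0.063]], hand=[1,1,1,1])

```text
time_s: 3.28
ee_pos: [511.2, -117.5, 141.0]
ee_rot: [-179.9, 0.2, 15.0]
force: [0.4, -0.9, -0.5]
gripper_width: 91.2
gripper_force: 0.0
```

```bash
python3 - <<'E'
from h import *
s,f=wrist();save(f,"w2.png");print(s["time_s"],s["ee_pos"],s["ee_rot"])
for d in spotter.landmark_of(f,"knob_grip")[:2]: print(d["score"],d["position"],at(f,d["position"],96))
x=s["ee_pos"]
print(proj(f,np.array([512,-118,111.])))
E
```

```text
3.2833 [ 511.19699712 -117.49059058  140.97791133] [-179.88559892    0.20715315   14.99031293]
0.71 [319.4, 213.9] [ 512.90852791 -118.18750253   96.        ]
[318.87686897 221.4299802 ]
```

View pics/w2.png

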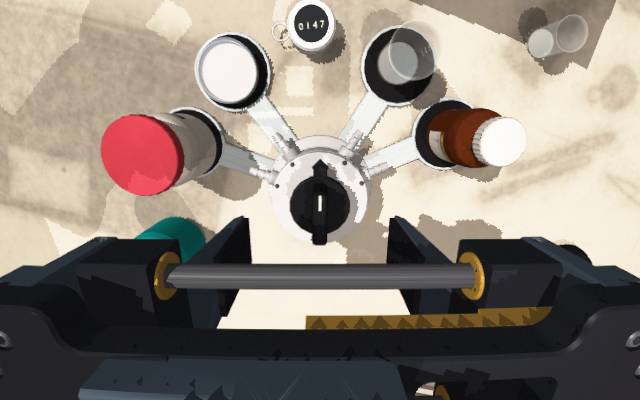

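The bar is now upright in the image and centred at column 320, between the fingers. I'm descending and closing.

Call:
apply_moves(delta_pos=[[0.01,0,-0.25],[0.01,0,-0.5],[0.01,0,-0.5],[0.01,0,-0.5]], rot=[[0,0,0],[0,0,0],[0,0,0],[0,0,0]], hand=[0.6,0.6,0.5,0.4])

```text
time_s: 3.72
ee_pos: [514.0, -117.8, 83.0]
ee_rot: [180.0, -0.0, 15.0]
force: [0.0, 0.4, 0.9]
gripper_width: 67.2
gripper_force: 0.0
```

Call:
apply_moves(delta_pos=[[0,0,0],[0,0,0],[0,0,0],[0,0,0],[0,0,0],[0,0,0],[0,0,0],[0,0,0],[0,0,0],[0,0,0]], rot=[[0,0,0],[0,0,0],[0,0,0],[0,0,0],[0,0,0],[0,0,0],[0,0,0],[0,0,0],[0,0,0],[0,0,0]], hand=[0,0,0,0,0,0,0,0,0,0], newtons=35)

```text
time_s: 4.55
ee_pos: [513.3, -117.4, 82.0]
ee_rot: [-180.0, 0.0, 15.0]
force: [0.3, 2.3, 1.4]
gripper_width: 11.9
gripper_force: 35.0
```

Call:
apply_moves(delta_pos=[[0,0,0.04],[0,0,0.075],[0,0,0.105],[0,0,0.105],[0,0,0.105],[0,0,0.105]], rot=[[0,0,0],[0,0,0],[0,0,0],[0,0,0],[0,0,0],[0,0,0]], hand=[0,0,0,0,0,0])

```text
time_s: 5.05
ee_pos: [513.3, -117.5, 95.0]
ee_rot: [-180.0, -0.0, 15.0]
force: [-1.1, 3.7, 1.8]
gripper_width: 11.7
gripper_force: 35.0
```

```bash
python3 - <<'E'
from h import *
s,f=wrist();print(s["ee_pos"],s["force"],s["torque"],s["gripper_width"])
c=f["pixels"][130:300,200:440];cv2.imwrite("pics/c2.png",cv2.resize(c[:,:,::-1],None,fx=3,fy=3))
E
```

```text
[ 513.3184945  -117.45079416   95.04782218] [-1.05438817  3.72477828  1.81010367] [ 0.73515523  0.17749222 -0.05627383] 11.672210982644794
```

View pics/c2.png

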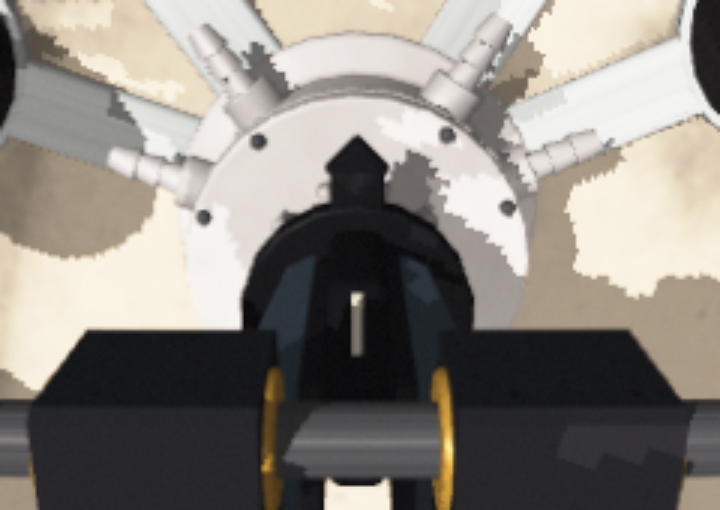

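The knob followed the gripper up, with its nose still toward about 15°. I'm turning it -32° about the axis.

Call:
apply_moves(delta_pos=[[0,0.01,0],[0,0.01,0],[0,0.01,0],[0,0.01,0],[0,0.01,0],[0,0.01,0],[0,0.01,0],[0,0.01,0],[0,0.01,0]], rot=[[0,0,-0.06],[0,0,-0.12],[0,0,-0.18],[0,0,-0.24],[0,0,-0.3],[0,0,-0.34],[0,0,-0.37],[0,0,-0.37],[0,0,-0.37]], hand=[0,0,0,0,0,0,0,0,0])

```text
time_s: 5.85
ee_pos: [513.3, -117.0, 94.7]
ee_rot: [179.9, 0.0, -16.7]
force: [-1.4, 0.4, 2.5]
gripper_width: 12.0
gripper_force: 35.0
```

```bash
python3 - <<'E'
from h import *
s,f=wrist();print(s["ee_pos"],s["ee_rot"],s["force"],s["torque"],s["gripper_width"])
save(f,"w3.png")
for d in spotter.landmark_of(f,"beaker")[:2]: print(d["score"],d["position"],at(f,d["position"],6))
E
```

```text
[ 513.30549294 -117.01441906   94.72192345] [ 1.79946575e+02  3.33304883e-03 -1.67461389e+01] [-1.36969272  0.40774131  2.46113741] [ 0.27097075  0.33744892 -0.04275328] 11.96230693923655
0.69 [314.3, 25.1] [ 660.6199614  -158.98549069    6.        ]
```

View pics/w3.png

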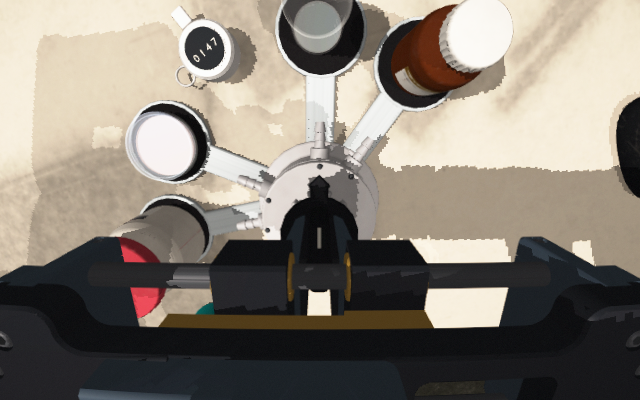

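The nose at (319,185) lines up with the beaker's arm, barb and beaker at column 318. I'm pushing down.

Call:
apply_moves(delta_pos=[[0,0,-0.04],[0,0,-0.08],[0,0,-0.105],[0,0,-0.115],[0,0,-0.12],[0,0,-0.12],[0,0,-0.12]], rot=[[0,0,0],[0,0,0],[0,0,0],[0,0,0],[0,0,0],[0,0,0],[0,0,0]], hand=[0,0,0,0,0,0,0])

```text
time_s: 6.53
ee_pos: [513.4, -117.0, 81.8]
ee_rot: [180.0, -0.0, -16.8]
force: [-6.8, 0.1, 16.6]
gripper_width: 12.0
gripper_force: 35.0
```

The knob is seated at its home height with a 16 N reaction. I'm releasing and retreating upward.

Call:
apply_moves(delta_pos=[[0,0,0.01],[0,0,0.01],[0,0,0.01],[0,0,0.01],[0,0,0.01],[0,0,0.01]], rot=[[0,0,0],[0,0,0],[0,0,0],[0,0,0],[0,0,0],[0,0,0]], hand=[0.6,0.6,0.6,0.6,0.6,0.6])

```text
time_s: 7.03
ee_pos: [513.5, -116.6, 81.0]
ee_rot: [180.0, 0.0, -16.8]
force: [-0.4, -0.1, 0.1]
gripper_width: 48.6
gripper_force: 0.0
```

Call:
apply_moves(delta_pos=[[0,0,0.2],[0,0,0.5],[0,0,0.9],[0,0,0.9],[0,0,0.9],[0,0,0.9]], rot=[[0,0,0],[0,0,0],[0,0,0],[0,0,0],[0,0,0],[0,0,0]], hand=[0.6,0.6,0.6,0.6,0.6,0.6])

```text
time_s: 7.53
ee_pos: [513.3, -116.5, 189.1]
ee_rot: [180.0, -0.0, -16.8]
force: [-0.1, 0.5, -0.5]
gripper_width: 54.2
gripper_force: 0.0
```

```bash
python3 - <<'E'
from h import *
s,f=wrist();print(s["time_s"],s["ee_pos"],s["force"],s["gripper_width"])
save(f,"w4.png")
# expected pixel of nose tip (42 mm) at disc mid height, home vs. 7 mm / 14 mm up
b=np.radians(-16.8)
for l in(0,7,14): print(l,proj(f,np.array([513+42*np.cos(b),-117+42*np.sin(b),73.+l])),proj(f,np.array([513-22*np.cos(b),-117-22*np.sin(b),111.+l])))
E
```

```text
7.5333 [ 513.25918643 -116.51653919  189.0948794 ] [-0.12089061  0.47723375 -0.50428543] 54.229108241957455
0 [318.02921821 154.3128159 ] [318.1109425  226.69401562]
7 [318.01498734 155.17180739] [318.0979037  229.49253882]
14 [318.00005136 156.07345252] [318.08418166 232.43896972]
```

View pics/w4.png

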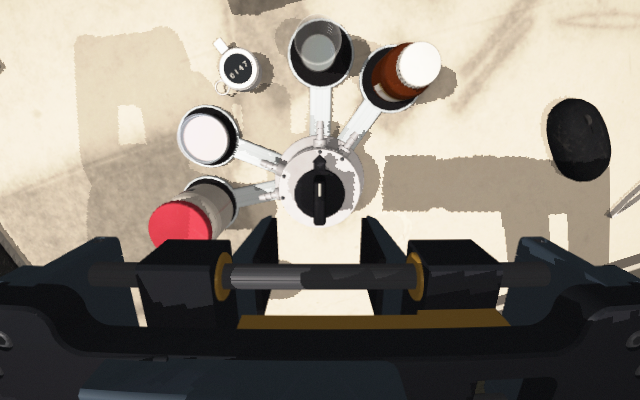

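The nose at (319,158) points at the beaker at (319,45). The bar's near end at row ≈225 matches the home height, and every vessel is standing on its pad. I'm handing in.

```bash
python3 -c "
from workcell import env
print(env.job_done())"
```

```text
the job is handed in; nothing more can be done
None
```

The job is handed in, though no verdict came back: the selector knob was pulled up, turned to the open beaker, pushed home and released, and the last picture showed all four vessels on their pads and the tally counter undisturbed.

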